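Lock the swing-out tier of the acrylic tray with its pin

TASK

On the shelf stands a three-tier acrylic tray whose top tier has been swung out. Swing the top tier back home so that the hole in its ear lies over the hole in the ear of the tier below, then take the longer of the two headed pins from the wooden rack and push it down through both holes until its collar rests on the upper ear. Let go and leave it standing there.

Things in the scene. Friction and masses are not known exactly. Their poses are not given: they have to be found in the camera images.
- lower_hole (a point): Centre of the 28 mm through hole in the middle tier's white ear, at its top face, 98 mm up. Tray fixed, clear, 150 (its x) x 200 (its y) mm; point has the tray's axes, z up. Ear 70 x 70 x 10 mm on the tray's -y side, free space below. Top tier's ear is alike, top face 19 mm above this point, holes in line at home. Tier's pivot rod (upright, 14 mm thick, 150 mm high) at x +35, y +225 mm from here.
- top_tier (a joint): Angle of the top tier about the upright pivot rod, rad: 0 = home against its stop, squarely over the lower tiers, ears' holes in line; positive = swung out, clockwise from above, towards the robot; at most 0.9. Light friction (under 2 N at the post); it stays where it is left. Tier walls reach 136 mm above the shelf.
- tier_grip (a point): Centre of the top end (176 mm above the shelf) of the upright aluminium post, 24 mm thick, in the near corner of the top tier, by which the tier is swung; its upper 40 mm stand clear above the tier's walls. It moves with the tier on an arc of 208 mm radius about the pivot rod; at home it is at x -85, y +55 mm from lower_hole in the tray's axes.
- pin: The longer aluminium pin, 117 mm tall, upright in an oak rack (60 x 170 x 30 mm, two 18 mm sockets 100 mm apart along the pin's y). Origin: centre of its foot; z up the pin. From the foot: shank 14 mm thick to 75 mm, tapered foot; collar 46 mm wide to 81; round grip 26 mm thick to 117. 90 g. The other socket (either one) holds a bystander pin with a like head, 77 mm tall, too short.
Not all that is in view belongs to the job. What is shaped like the pin but purple is not meant.

How it is judged:
By the outcome, as a careful person would: the job done as asked, in the order asked, and still so for the second after the job is handed in, with the robot touching nothing.
It also fails if it takes over 54 s, if anything falls off the work surface, if the arm or the gripper's body presses on something with over 40 N, if the wrist force passes 120 N, or if a joint passes its speed limit or range.

ROBOT

A 7-joint arm with a two-finger parallel gripper is mounted at the origin on the work surface. World frame = base frame: x ahead of the robot, y to its left, z up, the work surface at z = 0. Lengths are in mm, angles in rad, forces in N, time in s.
With the tool pointing down it reaches from about 400 to 875 mm from the base axis. Payload 19.3 kg.
Tool frame: the origin (TCP) lies at the very end of the fingers, on their centre line; the grasp point (between the pads) lies 19 mm behind it (grip_point_offset is the z of the grasp point in the tool frame, in mm); z points along the fingers, y is the line along which they close (so a half turn about z gives the same grasp; the last joint's range is limited). The gripper opens to 85 mm and grips with 20 to 120 N. Pads are 22 mm wide; open, the fingers measure 114 mm over their backs; the gripper's body (76 mm by 85 mm) begins 54 mm behind the grasp point. The pads swing forward as they close: fully open they stand 13 mm farther back than shut.
Start: joints at [-1.387, 0.521, -0.036, 1.599, 0.021, 1.021, -0.113], TCP at [156.947, 604.965, 231.291] pointing down, gripper open.
Joint ranges: [-2.91, 2.91], [-0.3, 2.13], [-1.5, 1.42], [0.17, 2.43], [-1.26, 4.41], [0.16, 1.93], [-2.52, 2.52]. Speed limits (rad/s): [1.89, 1.89, 2.39, 2.39, 3.01, 3.01, 3.01].

INTERFACE

Orientations are given as a 3x3 rotation matrix whose columns are the frame's x, y, z axes.
In Python, from workcell import movep, movel, goto_joints, open_gripper, clamp, wait, inverse_kinematics, read_state, camera, PlanningError, finish_job, grip_point_offset gives the robot as it stands. Calls block until the motion is done:
- movep(position, orientation): joint-space move of the TCP to a pose.
- movel(position, frame=None, max_speed=150, guard=None): straight line of the TCP; frame=None keeps the orientation; max_speed is the mean speed in mm/s. With guard (N) it stops when the force on the tool has changed by that much, and returns True; else False.
- goto_joints(angles): joint-space move.
- open_gripper() and clamp(): open the fingers fully, or close them until they stop; the grip force is fixed at half the most.
- wait(seconds).
- inverse_kinematics(position, orientation): joint angles nearest the present ones, or None.
- read_state(): the state.
- camera(name): name is "side" or "top" or "wrist"; returns a dict with "image" (480x640x3 uint8, blue, green, red), "range_z" (480x640 float32, mm along the optical axis (not along the pixel's ray), 0 where there is no reading), "fx", "fy", "cx", "cy" (pixels), "cam_to_world" (4x4, takes a point from camera to world coordinates). Camera axes: x right, y up, looking along -z (the intrinsics and any distortion apply to the point x, -y, -z); pixel columns grow to the right and rows downward; lengths in mm; the calibration is good to about 2 mm. A picture is of the moment at which its call begins.
A pose or a line that the arm cannot do raises PlanningError and nothing moves.
- finish_job(): hands the job in; it is judged then, once.
The state is a dict: "time": time; "qpos": joint angles; "qvel": joint speeds; "joint_efforts": joint torques, N m; "eef_pos": TCP position; "tool_rot": TCP orientation; "ft_force": force on the tool from outside, world axes, zero at the start; "torque": the same for the moment, N m; "finger_gap": finger opening in mm; "gripper_force": force on a finger pad.
Only numpy, scipy, OpenCV 4.12 (cv2) and the standard library are available. Lean on these libraries where they do the work, as an engineer would, in place of code of your own. Each camera call takes 0.05 s, during which the arm holds its last target. There are 200 camera calls.

## Working session

There is one attempt and no reset: what is moved stays moved. The work goes in short steps, each a Python script; the robot and the scene stay as the last script left them, time stands still between calls to the robot, and variables do not carry over. Pictures are saved under pics/ and viewed, at most 10 in all, crops included, and the job is handed in when it is done.

```bash
mkdir -p pics; ls; cat > h.py <<'E'
import numpy as np, cv2
from workcell import *
def snap(n):
    c=camera(n); np.savez(f'pics/{n}.npz',**c); return c
def px(c,u,v,z=None):
    """pixel -> world using range, or intersect with plane z"""
    M=np.array(c['cam_to_world']); d=np.array([(u-c['cx'])/c['fx'],-(v-c['cy'])/c['fy'],-1.])
    if z is None:
        r=float(c['range_z'][int(round(v)),int(round(u))]); p=d*r
        return (M@np.r_[p,1])[:3]
    D=M[:3,:3]@d; o=M[:3,3]; return o+D*(z-o[2])/D[2]
def load(n): return {k:v for k,v in np.load(f'pics/{n}.npz').items()}
E
python3 - <<'E'
from h import *
for n in ('top','side'):
    c=snap(n); cv2.imwrite(f'pics/{n}0.png',c['image']); print(n,c['fx'],c['cx'],c['cy'],np.round(c['cam_to_world'],3).tolist(),[k for k in c])
print(read_state()['time'],grip_point_offset)
E
```

```text
pics
top 468.73483521422355 322.90263840842056 236.11127538984897 [[-0.038, 0.979, -0.2, 413.01], [-0.999, -0.038, 0.002, -39.768], [-0.006, 0.2, 0.98, 941.46], [0.0, 0.0, 0.0, 1.0]] ['image', 'range_z', 'fx', 'fy', 'cx', 'cy', 'cam_to_world']
side 446.9257772399367 312.37839152534957 240.3589269771578 [[-0.725, 0.419, -0.546, 171.405], [-0.689, -0.456, 0.564, 380.869], [-0.013, 0.785, 0.619, 568.801], [0.0, 0.0, 0.0, 1.0]] ['image', 'range_z', 'fx', 'fy', 'cx', 'cy', 'cam_to_world']
0.1 -18.700000000000003
```

View pics/top0.png

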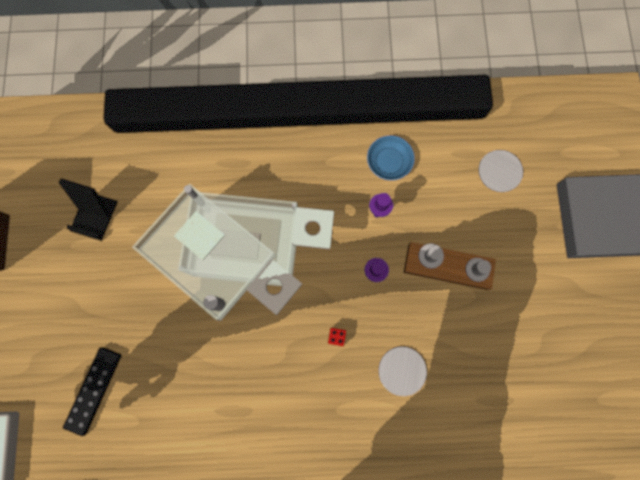

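View pics/side0.png

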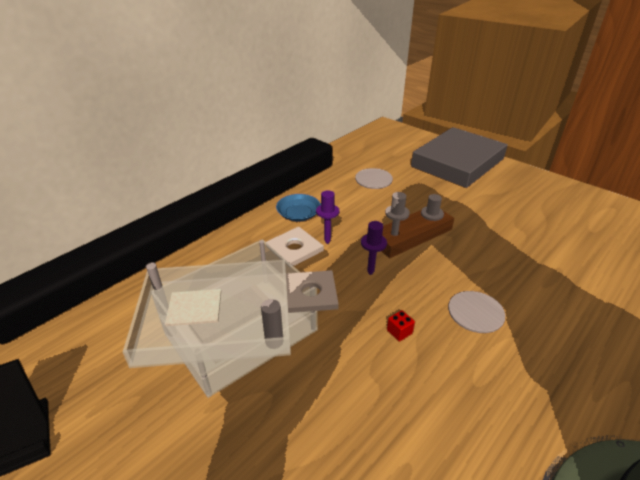

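Both views: the taller steel pin is in the rack socket nearer the tray (top 431,255; side 398,205). Possible confusions are the short pin (top 480,268; side 433,205) and the purple pins (top 381,205 and 376,270). The lower ear hole is at top (313,228), the swung ear hole at (274,288), the post at (213,301), and the pivot rod near (192,190). I'll check in one close crop.

```bash
python3 - <<'E'
from h import *
t=load('top');s=load('side')
a=cv2.resize(t['image'][175:325,130:330],(800,600),interpolation=cv2.INTER_CUBIC)
b=cv2.resize(t['image'][225:300,400:500],(400,300),interpolation=cv2.INTER_CUBIC)
d=cv2.resize(s['image'][180:255,365:465],(400,300),interpolation=cv2.INTER_CUBIC)
e=cv2.resize(s['image'][210:360,120:345],(450,300),interpolation=cv2.INTER_CUBIC)
cv2.imwrite('pics/a.png',a)
cv2.imwrite('pics/b.png',np.hstack([b,d]))
for u,v in [(431,249),(431,257),(480,264),(313,215),(325,240),(274,272),(213,299)]:
    print(u,v,px(t,u,v).round(0))
for u,v in [(398,197),(433,200),(271,304),(152,266),(315,272)]: print('s',u,v,px(s,u,v).round(0))
E
```

```text
431 249 [ 550. -233.  117.]
431 257 [ 536. -232.  118.]
480 264 [ 525. -332.   75.]
313 215 [626. -25.  98.]
325 240 [578. -45.  96.]
274 272 [520.  47. 115.]
213 299 [472. 141. 176.]
s 398 197 [ 542. -231.  118.]
s 433 200 [ 518. -324.   77.]
s 271 304 [469. 147. 177.]
s 152 266 [669. 196. 149.]
s 315 272 [514.  22. 117.]
```

View pics/a.png

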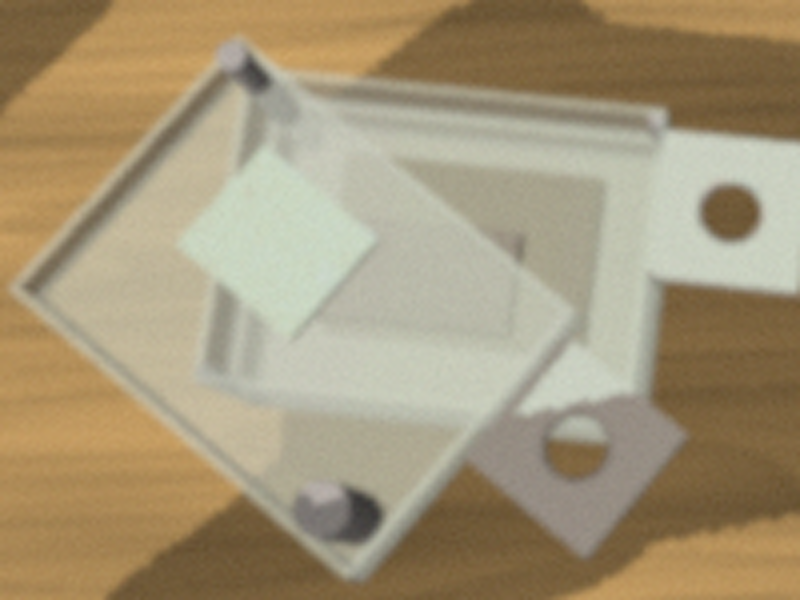

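View pics/b.png

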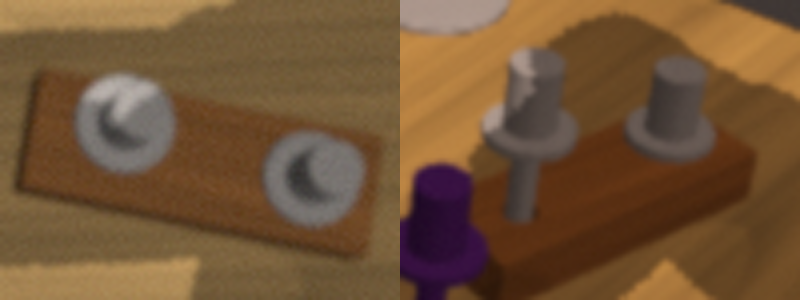

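```bash
cat >> h.py <<'E'
def cloud(c):
    v,u=np.mgrid[0:480,0:640]; r=c['range_z']; M=c['cam_to_world']
    P=np.stack([(u-c['cx'])/c['fx']*r,-(v-c['cy'])/c['fy']*r,-r],-1)
    P=P@M[:3,:3].T+M[:3,3]; P[r==0]=np.nan; return P
def disc(c,xy,rad,z0,z1):
    P=cloud(c).reshape(-1,3); m=(np.hypot(P[:,0]-xy[0],P[:,1]-xy[1])<rad)&(P[:,2]>z0)&(P[:,2]<z1)
    q=P[m]; (a,b),r=cv2.minEnclosingCircle(q[:,:2].astype(np.float32)) if len(q)>2 else ((0,0),0)
    return len(q),q.mean(0).round(1),np.round([a,b,r],1)
E
python3 - <<'E'
from h import *
t=load('top');s=load('side')
for n,c in (('top',t),('side',s)):
    print(n,'post',disc(c,(470,144),30,171,182)); print('rod',disc(c,(669,196),20,145,155))
    print('pin',disc(c,(542,-232),25,112,124)); print('collar',disc(c,(542,-232),35,76,85));print('short',disc(c,(521,-326),30,72,82))
lh=px(t,312.5,228,98);uh=px(t,273.75,286.5,117);rod=px(t,188.3,188.8,150);po=px(t,210.5,302.5,176)
print('plane',lh,uh,rod,po,'pin',px(t,431.5,252,117))
print('side lh',px(s,294.5,245.5,98),'uh',px(s,313,290,117))
d=rod[:2]-lh[:2];print(np.hypot(*d),np.arctan2(d[1],d[0])-np.arctan2(225,35))
E
```

```text
top post (171, array([467.1, 146.5, 174.8]), array([467.4, 146.9,  12.1]))
rod (49, array([668.9, 194.5, 148.6]), array([668.6, 195.1,   7.3]))
pin (165, array([ 543.6, -239.6,  116. ]), array([ 543.7, -240. ,   13. ]))
collar (254, array([ 540.5, -235. ,   80. ]), array([ 543.5, -239.7,   22.9]))
short (157, array([ 519.4, -336.3,   75.8]), array([ 519.5, -337. ,   13.2]))
side post (274, array([466.3, 150.4, 175.5]), array([467.5, 149.3,  12.4]))
rod (73, array([668.7, 197.8, 149. ]), array([669.7, 197.1,   7.8]))
pin (109, array([ 542.7, -235.1,  116.8]), array([ 543.4, -236.2,   13.9]))
collar (200, array([ 539.3, -229.4,   80.9]), array([ 544.5, -236.4,   24.3]))
short (101, array([ 518.8, -332.4,   76.7]), array([ 519.3, -334.3,   13.6]))
plane [601.15710059 -23.10111516  98.        ] [494.3470641   48.14149102 117.        ] [668.90348386 192.24392931 150.        ] [466.57667645 144.87355261 176.        ] pin [ 544.8286323  -233.74895975  117.        ]
side lh [599.28896488 -17.43850018  98.        ] uh [490.39184179  52.01530208 117.        ]
225.74999583732932 -0.15047318001634657
```

```bash
cat >> h.py <<'E'
LH=np.array([600.,-20.5]); ROD=np.array([669.,196.]); PIN=np.array([543.5,-238.]); YAW=-0.154
def R(a):  # tool down, closing axis y at world angle a
    y=np.array([np.cos(a),np.sin(a),0]); z=np.array([0,0,-1.]); return np.c_[np.cross(y,z),y,z]
def best(p,a):  # choose the half turn with the least joint travel
    q0=np.array(read_state()['qpos']); c=[]
    for k in (0,np.pi):
        q=inverse_kinematics(p,R(a+k))
        if q is not None: c.append((np.abs(np.array(q)-q0).max(),abs(q[6]),a+k))
    return min(c)[2]
def st():
    s=read_state(); print(round(s['time'],2),np.round(s['eef_pos'],1),np.round(s['ft_force'],1),round(s['finger_gap'],1)); return s
E
python3 - <<'E'
from h import *
p=np.array([467.5,148.]); phi=np.arctan2(*(p-ROD)[::-1]); r=np.hypot(*(p-ROD))
print(phi,r)
a=best([*p,240],phi+np.pi/2); 
movep([*p,240],R(a)); st()
movel([*p,146]); st(); clamp(); s=st()
print(a, phi)
c=snap('wrist');cv2.imwrite('pics/w1.png',c['image'])
E
```

```text
-2.907737653421347 207.1382388647736
2.09 [467.4 148.8 239.9] [-0.3  0.5  0.2] 85.2
2.87 [467.9 148.1 146.6] [ 0.3 -0.2 -0.4] 85.6
3.47 [467.6 148.1 146.4] [-2.6 -0.1  8.9] 22.5
-1.3369413266264503 -2.907737653421347
```

```bash
python3 - <<'E'
from h import *
phi0=-2.9077; r=207.3; a0=-1.3369
for i,d in enumerate([.11,.22,.33,.44,.52,.56,.58,.60]):
    ph=phi0+d; p=ROD+r*np.array([np.cos(ph),np.sin(ph)])
    hit=movel([*p,146],R(a0+d),max_speed=90 if d<.5 else 40,guard=None if d<.5 else 15)
    s=st()
    if hit: print('stop',d);break
q=np.array(s['eef_pos'][:2])-ROD; print(np.arctan2(q[1],q[0]),np.hypot(*q))
E
```

```text
3.92 [474.  126.1 146.4] [-2.7 -1.8 12.7] 22.5
4.32 [482.6 105.2 146.3] [-4.1 -3.1 16. ] 22.1
4.72 [493.6  85.1 146.3] [-6.3 -3.5 17.6] 22.3
5.12 [506.8  66.3 146.3] [-6.5 -4.9 18.2] 22.5
5.68 [517.4  53.8 146.3] [-5.8 -7.4 17.6] 22.3
6.04 [523.3  47.7 146.3] [-6.4 -8.4 16.5] 22.4
6.29 [526.2  44.8 146.4] [-7.  -8.3 17. ] 22.4
6.54 [527.3  43.7 146.3] [-22.    3.3  31.2] 22.7
-2.320293074542667 208.01247518135304
```

```bash
python3 - <<'E'
from h import *
open_gripper(); st(); movel([527,44,240],max_speed=200)
a=best([*LH,330],YAW); movep([LH[0]-60,LH[1]-60,330],R(a)); print(a); st()
w=snap('wrist');t=snap('top');s=snap('side')
o=cv2.resize(t['image'][175:325,180:380],(400,300),interpolation=cv2.INTER_CUBIC)
o2=cv2.resize(s['image'][200:350,150:350],(400,300),interpolation=cv2.INTER_CUBIC)
cv2.imwrite('pics/w2.png',np.vstack([np.hstack([o,o2]),np.hstack([cv2.resize(w['image'],(400,300)),np.zeros((300,400,3),np.uint8)])]))
for n,c in (('top',t),('side',s),('wrist',w)):
    for k in (('post',(526,45),30,171,182),('rod',(669,196),20,145,155),('pin',(542,-238),25,112,124)):
        try: print(n,k[0],disc(c,*k[1:]))
        except Exception as e: print(n,k[0],'none')
E
```

```text
7.17 [529.7  42.5 145.9] [ 0.2 -0.1  0.5] 85.0
-0.154
8.54 [539.7 -79.7 328.7] [-0.3  0.2 -1. ] 85.3
top post (3, array([528.8,  55. , 176.1]), array([529.2,  54.6,   3.5]))
top rod (47, array([669. , 194.6, 148.9]), array([668.9, 194.9,   6.9]))
top pin (0, array([nan, nan, nan]), array([0, 0, 0]))
side post (180, array([525.3,  48.4, 175.6]), array([526.6,  47. ,  12.2]))
side rod (72, array([668.8, 197.8, 149. ]), array([670. , 197.7,   7.3]))
side pin (108, array([ 550. , -229.9,  116.5]), array([ 551.6, -232.3,   15.1]))
wrist post (978, array([528.8,  44.8, 175.7]), array([528.7,  45.1,  11.9]))
wrist rod (0, array([nan, nan, nan]), array([0, 0, 0]))
wrist pin (463, array([ 552.8, -232.2,  116. ]), array([ 552.7, -233. ,   13.5]))h.py:20: RuntimeWarning: Mean of empty slice.
  return len(q),q.mean(0).round(1),np.round([a,b,r],1)
  ret = um.true_divide(
```

View pics/w2.png

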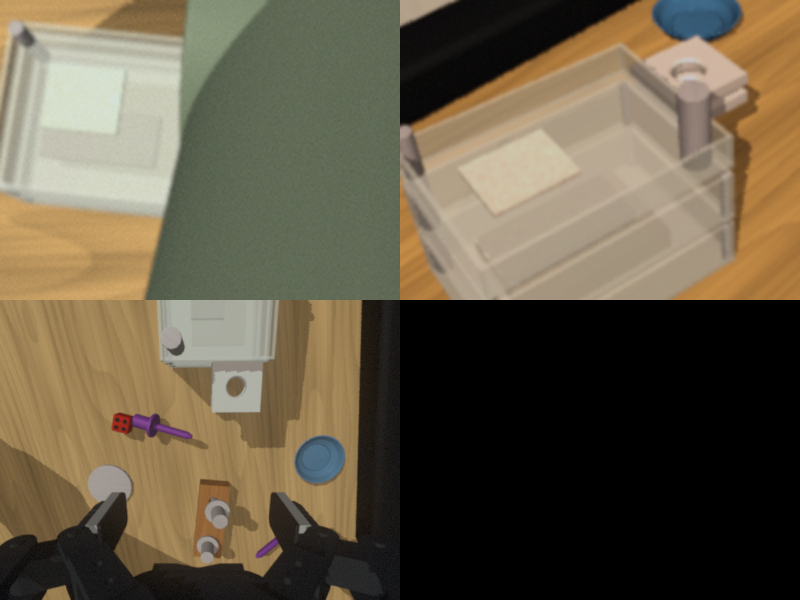

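The tier is home (ear over ear). Both purple pins have toppled and the rack has shifted by about 8 mm. I'll look closer at the ear hole and the pin in the wrist view.

```bash
python3 - <<'E'
from h import *
w=load('wrist'); s=load('side')
a=cv2.resize(w['image'][90:190,325:435],(440,400),interpolation=cv2.INTER_CUBIC)
b=cv2.resize(w['image'][280:420,300:390],(257,400),interpolation=cv2.INTER_CUBIC)
cv2.imwrite('pics/w3.png',np.hstack([a,b]))
for c,n in((w,'w'),(s,'s')):
  P=cloud(c).reshape(-1,3)
  print(n,'collar',disc(c,(550,-233),32,77,85),'short',disc(c,(523,-331),30,72,82))
  m=(np.abs(P[:,2]-117)<4)&(np.hypot(*(P[:,:2]-LH).T)<60); q=P[m]
  print('ear',len(q),cv2.minAreaRect(q[:,:2].astype(np.float32)),q[:,2].mean())
E
```

```text
w collar (631, array([ 549.5, -227.8,   80.1]), array([ 550.8, -234.2,   22.8])) short (338, array([ 517.8, -331.2,   76.1]), array([ 517.8, -331.6,   13.8]))
ear 5737 ((599.8342895507812, -20.834041595458984), (70.1416244506836, 97.3129653930664), 81.58157348632812) 116.77386491605039
s collar (191, array([ 543.6, -226.5,   80.9]), array([ 548.4, -233.1,   23.1])) short (105, array([ 515.1, -329. ,   76.5]), array([ 517. , -329.7,   15.2]))
ear 792 ((604.7586059570312, -18.588726043701172), (77.52643585205078, 80.71797180175781), 82.45561981201172) 116.94605232366447
```

View pics/w3.png

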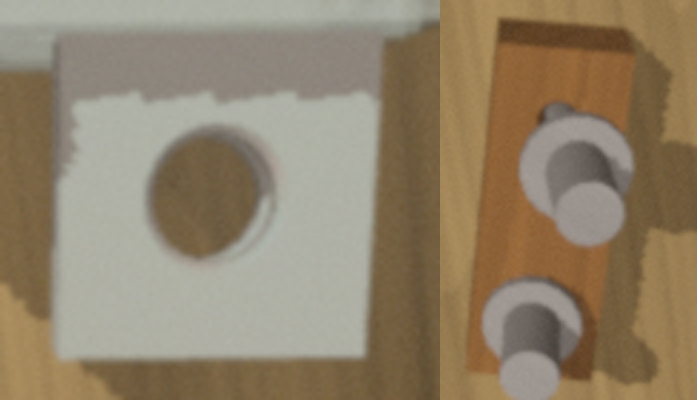

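```bash
python3 - <<'E'
from h import *
w=load('wrist'); H=px(w,377.9,138.2,117); print('hole',H)
p=np.array([552.,-233.2]); a=best([*p,200],YAW)
movep([*p,200],R(a)); st()
print('hit',movel([*p,90],max_speed=120,guard=15)); st(); clamp(); st()
movel([*p,250],max_speed=120); s=st()
movep([H[0],H[1],240],R(a)); st()
w=snap('wrist');c=snap('side'); 
cv2.imwrite('pics/g.png',np.hstack([cv2.resize(w['image'],(400,300)),cv2.resize(c['image'][120:300,200:440],(400,300),interpolation=cv2.INTER_CUBIC)]))
P=cloud(c).reshape(-1,3)
m=(np.hypot(*(P[:,:2]-H[:2]).T)<30)&(P[:,2]>140);q=P[m]
for z in range(145,270,10):
    k=q[np.abs(q[:,2]-z)<5]
    if len(k): print(z,len(k),k.mean(0).round(1))
E
```

```text
hole [604.18967588 -20.74395352 117.        ]
9.51 [ 552.8 -231.8  200.6] [ 0.5 -0.3  0.1] 85.5
hit False
10.57 [ 552.4 -233.3   90.7] [-0.1  0.   0.6] 85.4
11.17 [ 551.7 -233.3   90.2] [-4.1  0.7  4.8] 24.1
12.65 [ 551.8 -233.1  249.4] [ 0.6 -0.4 -1.5] 23.3
13.53 [604.1 -21.4 239.9] [-0.7 -0.6 -0.7] 23.6
145 1 [596.8 -25.6 149.5]
155 18 [595.  -24.2 155.9]
165 45 [594.7 -22.6 165.2]
175 47 [595.1 -22.8 175. ]
185 46 [595.7 -22.  185.1]
195 52 [596.2 -21.2 194.9]
205 48 [596.5 -20.7 205.1]
215 26 [596.2 -20.  212.6]
225 162 [596.7  -9.8 228.2]
235 177 [591.5 -19.9 232.6]
245 111 [596.9 -12.  245.4]
255 164 [593.9 -12.  254.9]
265 207 [596.9 -13.4 265.2]
```

View pics/g.png

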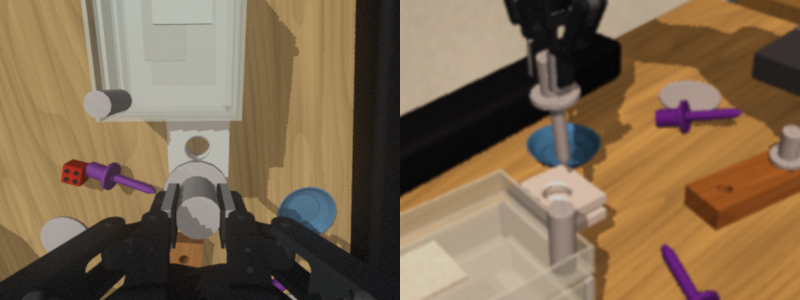

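The pin is held, leaning about 0.06 rad, just off the hole (side view hole at about (295,236)). I'll straighten it with the tool and recheck against the hole in the same camera.

```bash
cat >> h.py <<'E'
def shank(c,H,z0,z1):
    """centre line of the shank (14 mm) from the side view: point at mid height, slopes dx/dz, dy/dz"""
    P=cloud(c).reshape(-1,3); q=P[(np.hypot(*(P[:,:2]-H).T)<25)&(P[:,2]>z0)&(P[:,2]<z1)]
    zs=np.arange(z0+4,z1,8); m=np.array([np.median(q[np.abs(q[:,2]-z)<4],0) for z in zs])
    kx=np.polyfit(m[:,2],m[:,0],1); ky=np.polyfit(m[:,2],m[:,1],1)
    d=c['cam_to_world'][:2,3]-H; d/=np.hypot(*d)   # mean visible surface lies about 5.8 mm towards the camera
    f=lambda z: np.array([np.polyval(kx,z),np.polyval(ky,z)])-5.8*d
    return f,kx[0],ky[0]
E
python3 - <<'E'
from h import *
from scipy.spatial.transform import Rotation as Ro
H=np.array([604.2,-20.7]); c=load('side')
f,sx,sy=shank(c,H,160,205); print('slopes',sx,sy,f(155))
s=read_state(); ax=np.array([sy,-sx,0]) # rotates (sx,sy,1) to z
Rn=Ro.from_rotvec(ax).as_matrix()@np.array(s['tool_rot']); u=np.array([sx,sy,1]);u/=np.linalg.norm(u); print(Ro.from_rotvec(ax).apply(u))
movel([H[0],H[1],228],Rn,max_speed=60); st()
c=snap('side'); f,sx,sy=shank(c,H,150,195); print('slopes',sx,sy,'foot',f(143),'axis at 190',f(190),'hole side',px(c,294.8,235.8,117))
cv2.imwrite('pics/g2.png',np.hstack([cv2.resize(c['image'][190:280,230:350],(640,480),interpolation=cv2.INTER_CUBIC)]))
E
```

```text
slopes 0.038393227257098615 0.052156823809568695 [597.58785114 -26.52285885]
[-5.35438349e-05 -7.27387761e-05  9.99999996e-01]
13.98 [604.  -21.9 228.3] [ 0.1  0.7 -0.9] 23.8
slopes -0.0022958450323103644 0.013306706023783647 foot [601.12912755 -22.31546215] axis at 190 [601.02122283 -21.69004697] hole side [599.8424343  -19.68440359 117.        ]
```

View pics/g2.png

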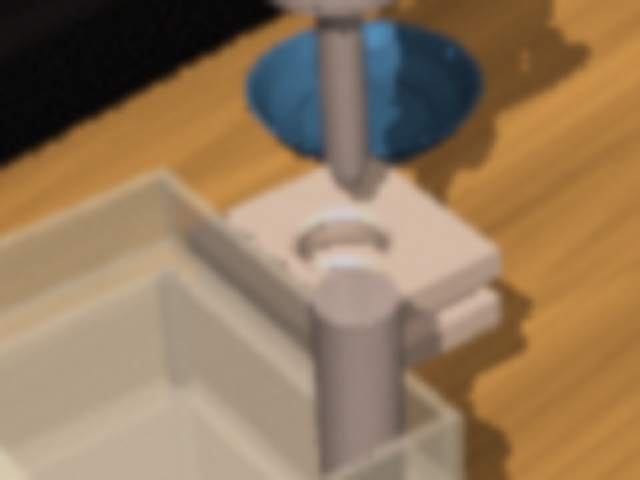

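```bash
python3 - <<'E'
from h import *
x,y=602.8,-19.2
movel([x,y,215],max_speed=60); st()
print(movel([x,y,150],max_speed=50,guard=8)); s=st()
if s['eef_pos'][2]<152: print(movel([x,y,126],max_speed=20,guard=8)); st()
E
```

```text
14.4 [602.6 -18.9 214.5] [ 0.9  0.2 -0.4] 23.5
False
15.85 [603.  -19.2 150.3] [ 0.1  1.1 -0.6] 24.0
True
16.68 [602.3 -19.2 132.6] [-3.3  0.1  7.3] 23.7
```

```bash
python3 - <<'E'
from h import *
open_gripper(); st(); movel([602.5,-19,250],max_speed=150)
movep([540,-110,330],R(best([540,-110,330],YAW))); st()
w=snap('wrist');c=snap('side')
cv2.imwrite('pics/e.png',np.hstack([cv2.resize(w['image'],(400,300)),cv2.resize(c['image'][170:290,210:370],(400,300),interpolation=cv2.INTER_CUBIC)]))
print('head',disc(w,(603,-20),28,148,170),'collar',disc(w,(603,-20),28,119,127),disc(c,(603,-20),28,119,127),'post',disc(w,(528,45),30,171,182))
E
```

```text
17.31 [602.3 -19.2 132.4] [-0.3  0.3 -0.2] 85.4
18.84 [ 539.8 -110.1  329.8] [-0.2  0.1 -0.9] 85.5
head (985, array([601.7, -21.2, 158.5]), array([602.2, -21.1,  12.9])) collar (1277, array([598.6, -22. , 122.8]), array([601.5, -19.2,  24.8])) (240, array([595.4, -14.6, 123.1]), array([600. , -19.1,  23.4])) post (967, array([528.5,  43.4, 175.7]), array([528.5,  44.9,  11.9]))
```

View pics/e.png

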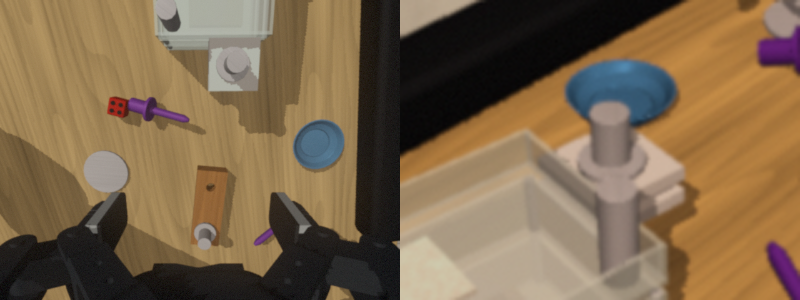

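The pin stands upright with its collar top at 123 mm, so it is seated on the upper ear. The tier is home and the gripper is clear.

```bash
python3 -c "
from h import *
print(finish_job())"
```

```text
the job is handed in; nothing more can be done
None
```

The job is handed in at about 19 s on the robot's clock: the top tier is home and the longer pin stands through both ears with its collar on the upper ear, though the two purple pins toppled and the rack shifted about 8 mm partway through (cause not established).

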